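# Set out the copper torch nozzles in their colour-coded dishes

### The arm

A 6-joint arm with a two-finger parallel gripper is mounted at the origin on the work surface. World frame = base frame: x ahead of the robot, y to its left, z up, the work surface at z = 0. Lengths are in m, angles in degrees, forces in N, time in s.
With the tool pointing down it reaches from about 0.4 to 0.825 m from the base axis. Payload 7 kg.
Tool frame: the origin (TCP) lies on the centre line of the jaws, within the pads' length; the fingertips stand 25 mm ahead of it and the grasp point (between the pads) lies 6 mm ahead of it; x points along the fingers, z is the direction in which the jaws open and shut, and the axes are right-handed (so a half turn about x gives the same grasp; the last joint's range is limited). The gripper opens to 88 mm and grips with 3 to 60 N. Pads are 19 mm wide; open, the fingers measure 130 mm over their backs; the gripper's body (78 mm by 193 mm) begins 47 mm behind the grasp point.
Start: joints at [-56.201, 20.546, 0.682, 0, -70.136, -16.507], TCP at [0.201, -0.644, 0.252] pointing down, gripper open.
Joint ranges: [-176.03, 176.03], [-82.01, 121.73], [-58.28, 71.71], [-173.87, 95.51], [-174.79, -0.11], [-173.66, 173.66]. Speed limits (degrees/s): [136.94, 136.94, 172.46, 180, 180, 180].

### API

Orientations are given as [roll, pitch, yaw] about the fixed x, y, z axes, in that order (R = Rz(yaw) Ry(pitch) Rx(roll)).
In Python, from plant import ctrl gives the robot as it stands. The module is installed in compiled form; this text tells all that it offers.
- The arm moves only by the tool send_rows, never from a script. Its argument "deltas" is a list of rows, each an object of numbers: "dx", "dy", "dz": the shift along the tool's x, y, z in mm; "ax", "ay", "az": the turn, a rotation vector about the tool's x, y, z in units of 5 degrees (1.0 is 5 degrees); "fingers": the opening, from 0 (shut) to 1 (fully open). A call has 1 to 12 rows; each row shifts and turns the commanded pose from where the row before left it, along the tool's axes as they then stand; what a row does not reach is not made up. A row lasts 1/8 s, in which the tool goes at most 62.5 mm and 10.7 degrees, less where a joint would pass 70% of its speed; a pose out of reach is approached as far as the arm can. A call with a gripper value outside its range is refused whole. The fingers move at their own pace and stop on an object; the grip force is fixed at half the most. Time passes only in rows, so rows that do not move let the fingers close. It gives the time, the measured TCP pose, the force and the opening at its end, in the units of the state.
- ctrl.get_obs(): the state, without advancing time (a new reading comes with each control period).
- ctrl.snapshot(name): name is "scene" or "top" or "wrist"; returns a dict with "image" (420x560x3 uint8, blue, green, red), "fx", "fy", "cx", "cy" (pixels), "R" (3x3) and "t" (3): a world point X has camera coordinates R X + t; the wrist camera has in their place "hand_eye" (4x4, takes a point from camera to tool coordinates, whose origin is the TCP and whose axes are the tool frame's). Camera axes: x right, y down, z forward; pixel columns grow to the right and rows downward; lengths in m; the calibration is good to about 2 mm. A picture is of the moment at which its call begins: read the wrist's pose just before it. There is no depth.
- ctrl.close_job(): hands the job in, once; it reports no verdict.
The state is a dict: "clock": time; "joint_pos": joint angles; "qvel": joint speeds; "tau": joint torques, N m; "tool_pos": TCP position; "orientation": TCP orientation; "force": force on the tool from outside, world axes, zero at the start; "moment": the same for the moment, N m; "opening": finger opening in m.
Only numpy, scipy, OpenCV 4.12 (cv2) and the standard library are available. Lean on these libraries where they do the work, as an engineer would, in place of code of your own. Each camera call takes 0.05 s, during which the arm holds its last target.

### The job

Stand each of the three copper torch nozzles upright, as it stands now, in the magnetic dish of the same colour as its collar, and let go of it. Lift the green-collared one straight up out of its light white stand, so that the stand stays upright where it is. Leave the two grey steel adapters alone, although they have coloured collars too.

Things in the scene. Friction and masses are not known exactly. Their poses are not given: they have to be found in the camera images.
- nozzle_blue: copper torch nozzle, round, 80 mm tall: copper body 29 mm across (27 at its foot) up to 48 mm, blue collar 36 mm across from 48 to 72 mm (grip here), copper neck 27 mm across with black bore; from above a copper disc in a blue ring. 0.14 kg. Origin: centre of its lower end, z up its axis. Starts upright on the table.
- nozzle_yellow: copper torch nozzle, round, 80 mm tall: copper body 29 mm across (27 at its foot) up to 48 mm, yellow collar 36 mm across from 48 to 72 mm (grip here), copper neck 27 mm across with black bore; from above a copper disc in a yellow ring. 0.14 kg. Origin: centre of its lower end, z up its axis. Starts upright on the table.
- nozzle_green: copper torch nozzle, round, 80 mm tall: copper body 29 mm across (27 at its foot) up to 48 mm, green collar 36 mm across from 48 to 72 mm (grip here), copper neck 27 mm across with black bore; from above a copper disc in a green ring. 0.14 kg. Origin: centre of its lower end, z up its axis. Starts upright in the white stand, lower end 6 mm above the table.
- dish_blue: low round blue magnetic parts dish, fixed to the steel table, 58 mm across outside, 52 mm inside, rim 12 mm high, inner floor 3 mm above the table. Origin: centre of its underside, on the table; z up.
- dish_yellow: low round yellow magnetic parts dish, fixed to the steel table, 58 mm across outside, 52 mm inside, rim 12 mm high, inner floor 3 mm above the table. Origin: centre of its underside, on the table; z up.
- dish_green: low round green magnetic parts dish, fixed to the steel table, 58 mm across outside, 52 mm inside, rim 12 mm high, inner floor 3 mm above the table. Origin: centre of its underside, on the table; z up.
- stand: light loose white stand (about 0.09 kg): a disc foot 64 mm across and 6 mm thick carrying an upright tube, 41 mm across outside and 35 mm inside, whose rim is 40 mm above the table and whose floor is 6 mm above it. Holds the green-collared nozzle with 3 mm of play all round; the nozzle's collar stands clear above the rim. Origin: centre of its underside; z up.
- steel_blue: grey steel torch adapter with a blue collar, not a nozzle, to be left alone: 60 mm tall, round, 36 mm across at foot and collar, 24 mm at the waist, grey neck 27 mm across with a black bore; from above a grey disc in a blue ring. Loose, upright on the table. Origin: centre of its underside; z up.
- steel_yellow: grey steel torch adapter with a yellow collar, not a nozzle, to be left alone: 60 mm tall, round, 36 mm across at foot and collar, 24 mm at the waist, grey neck 27 mm across with a black bore; from above a grey disc in a yellow ring. Loose, upright on the table. Origin: centre of its underside; z up.
Things that resemble listed ones, but are neither listed nor needed, are in the scene too. What is shaped like the nozzle_yellow but pink, purple or turquoise is not meant.

How it is judged:
By the outcome, as a careful person would: the job done as asked, in the order asked, and still so for the second after the job is handed in, with the robot touching nothing.
It also fails if it takes over 96 s, if anything falls off the work surface, if the arm or the gripper's body presses on something with over 40 N, if the wrist force passes 120 N, or if a joint passes its speed limit or range.

## Working session

There is one attempt and no reset: what is moved stays moved. The work goes in short steps, Python scripts to look and compute and a tool call to move; the robot and the scene stay as the last step left them, time stands still between calls to the robot, and variables do not carry over. Pictures are saved under pics/ and viewed, and the job is handed in when it is done.

Besides the shell and the picture viewer there is one more tool, called after "Request:" as name(argument=value, ...), one argument or row to a line, values as JSON. send_rows: Moves the arm, as the interface text tells. Its arguments: {"type":"object","properties":{"deltas":{"type":"array","items":{"type":"object","properties":{"dx":{"type":"number"},"dy":{"type":"number"},"dz":{"type":"number"},"ax":{"type":"number"},"ay":{"type":"number"},"az":{"type":"number"},"fingers":{"type":"number"}}}}},"required":["deltas"]}

```bash
mkdir -p pics; python3 - <<'E'
from plant import ctrl
import cv2,json
o=ctrl.get_obs(); print(o)
for n in("scene","top","wrist"):
    s=ctrl.snapshot(n); cv2.imwrite(f"pics/{n}0.png",s["image"])
    print(n,{k:(v.tolist() if hasattr(v,'tolist') else v) for k,v in s.items() if k!="image"})
E
```

```text
{'clock': 0.0, 'joint_pos': array([-5.62018402e+01,  2.05902143e+01,  6.31649470e-01, -2.07240904e-02,
       -7.01344344e+01, -1.65081286e+01]), 'qvel': array([-0.09976492,  0.04895012, -0.02812961,  0.00374284, -0.0232567 ,
        0.0731614 ]), 'tau': array([-1.25665880e-03, -5.82719100e+01,  2.93058980e+01,  6.99707687e+00,
        7.01944882e-03, -2.02169063e-04]), 'tool_pos': array([ 0.20046998, -0.64406062,  0.25061839]), 'orientation': array([  4.67826787,  89.90498138, 111.9612409 ]), 'force': array([ 0.36110528,  0.32717905, -0.38806245]), 'moment': array([ 0.03880902, -0.04776903,  0.0390159 ]), 'opening': 0.08814603942919415}
scene {'fx': 392.59477356359974, 'fy': 392.59477356359974, 'cx': 285.7306092471125, 'cy': 213.99683524070298, 'R': [[-0.8677877471454482, 0.49655472267556655, 0.019437934376351117], [0.325819274399809, 0.5980708604286504, -0.7322247239309225], [-0.3752149068651325, -0.6290823899098792, -0.6807856640466697]], 't': [0.454165132241612, -0.12597572258726106, 1.0155331398555927]}
top {'fx': 430.40849984525386, 'fy': 430.40849984525386, 'cx': 276.0035109171254, 'cy': 211.76562090055216, 'R': [[0.01665845431934053, -0.9994041125013498, -0.03023104058877195], [-0.9934609285973712, -0.013128685418977708, -0.1134152589805214], [0.11295078242376039, 0.031922680566629405, -0.9930876412559474]], 't': [-0.003965783073606267, 0.5144269791701671, 0.9924150664544568]}
wrist {'fx': 296.5490437570225, 'fy': 296.5490437570225, 'cx': 276.55123712669405, 'cy': 214.89893086211276, 'hand_eye': [[-5.990934264584625e-05, -0.30820465150008514, 0.9513200771583569, -0.1312555987357399], [-8.735126745898026e-07, -0.9513200788490704, -0.30820465210284465, 0.08291077042864302], [0.9999999982050537, -1.929532825284852e-05, 5.67237399001957e-05, 0.0007711367553107085], [0.0, 0.0, 0.0, 1.0]]}
```

View pics/scene0.png

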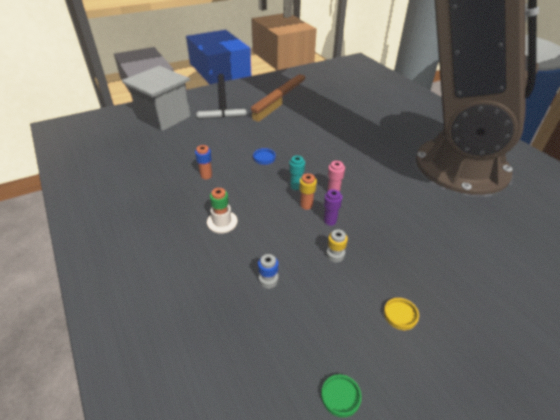

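View pics/top0.png

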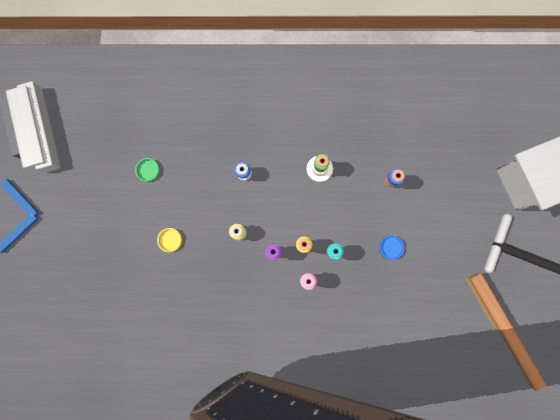

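View pics/wrist0.png

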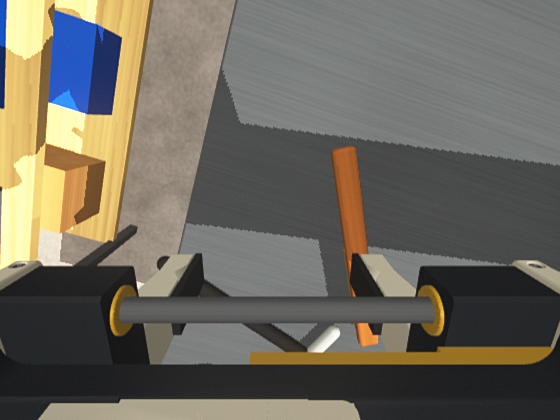

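The top view shows the blue dish at (392,247), yellow dish at (170,240) and green dish at (148,170). The stand with the green nozzle is at (320,165). Next I'll enlarge the crop to tell the nozzles apart.

```bash
python3 - <<'E'
import cv2
a=cv2.imread("pics/top0.png")
c=a[140:300,220:420]; cv2.imwrite("pics/topc1.png",cv2.resize(c,None,fx=4,fy=3.75*4/3.75*0.9375,interpolation=cv2.INTER_CUBIC)[:600])
c=a[145:265,125:205]; cv2.imwrite("pics/topc2.png",cv2.resize(c,None,fx=5,fy=5,interpolation=cv2.INTER_CUBIC))
E
```

```text
(no output)
```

View pics/topc1.png

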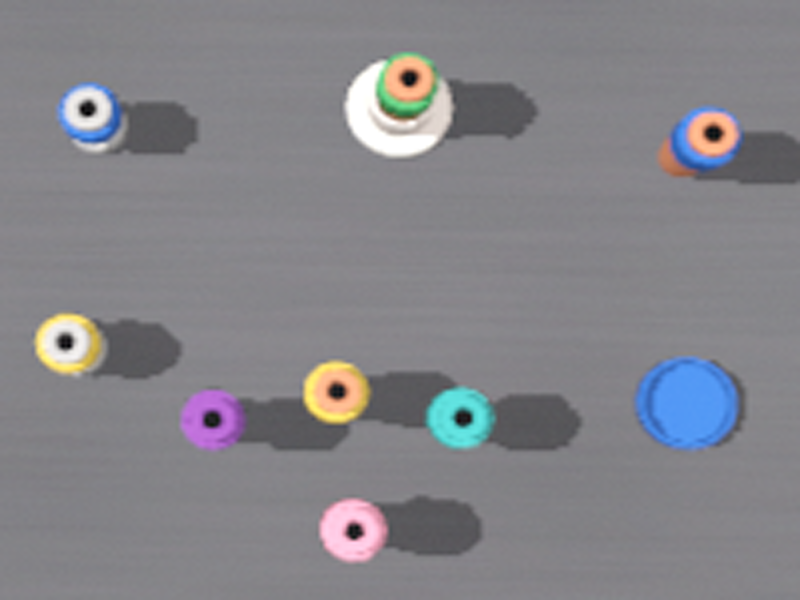

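View pics/topc2.png

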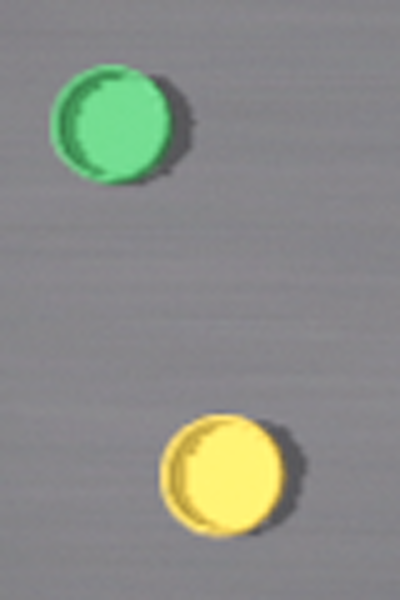

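Two things could be the yellow one. The disc at (304,244) is copper in a yellow ring, so it is nozzle_yellow. The one at (236,231) is grey, so it is steel_yellow. For blue, (398,175) is copper, so it is nozzle_blue, and (242,169) is grey, so it is steel_blue. The crop confirms both. The purple (273,252), turquoise (335,251) and pink (308,281) ones are not meant.

```bash
cat > h.py <<'E'
from plant import ctrl
import numpy as np, cv2
from scipy.spatial.transform import Rotation as Rn
def ray(u,v,s,z,R=None,t=None):
    K=np.array([[s["fx"],0,s["cx"]],[0,s["fy"],s["cy"]],[0,0,1]])
    d=np.linalg.solve(K,[u,v,1.])
    if "R" in s:
        R=np.array(s["R"]);t=np.array(s["t"]); o=-R.T@t; w=R.T@d
    else:
        ob=s["obs"]; T=Rn.from_euler("xyz",ob["orientation"],degrees=True).as_matrix(); H=np.array(s["hand_eye"])
        o=ob["tool_pos"]+T@H[:3,3]; w=T@(H[:3,:3]@d)
    return o+w*(z-o[2])/w[2]
def proj(X,s):
    if "R" in s: c=np.array(s["R"])@X+np.array(s["t"])
    else:
        ob=s["obs"]; T=Rn.from_euler("xyz",ob["orientation"],degrees=True).as_matrix(); H=np.array(s["hand_eye"])
        p=T.T@(np.array(X)-ob["tool_pos"]); c=H[:3,:3].T@(p-H[:3,3])
    return np.array([s["fx"]*c[0]/c[2]+s["cx"],s["fy"]*c[1]/c[2]+s["cy"]])
def snap(n):
    ob=ctrl.get_obs(); s=ctrl.snapshot(n); s["obs"]=ob; return s
E
python3 - <<'E'
from h import *
s=snap("top"); sc=snap("scene")
P={"nb":(713,133,.08),"ny":(337,391,.08),"ng":(409,78,.086),"purple":(212,419,.08),"teal":(462,418,.08),"pink":(354,531,.08),"db":(688,403,.012),"stand":(399,107,.006),"sb":(88,108,.06),"sy":(66,342,.06)}
for k,(u,v,z) in P.items():
    X=ray((u+.5)/4-.5+220,(v+.5)/3.75-.5+140,s,z); print(k,X.round(4),np.hypot(*X[:2]).round(3),proj(X,sc).round(1))
for k,(u,v,z) in {"dg":(111,124.5,.012),"dy":(222,475,.012)}.items():
    X=ray((u+.5)/5-.5+125,(v+.5)/5-.5+145,s,z); print(k,X.round(4),np.hypot(*X[:2]).round(3),proj(X,sc).round(1))
im=sc["image"]; 
cv2.imwrite("pics/sc1.png",cv2.resize(im[140:290,180:380],None,fx=4,fy=4,interpolation=cv2.INTER_CUBIC))
cv2.imwrite("pics/sc2.png",cv2.resize(im[280:420,300:440],None,fx=4,fy=4,interpolation=cv2.INTER_CUBIC))
E
```

```text
nb [ 0.5956 -0.2717  0.08  ] 0.655 [201.  147.9]
ny [ 0.4373 -0.0613  0.08  ] 0.442 [307.2 177. ]
ng [ 0.6263 -0.1001  0.086 ] 0.634 [217.  191.6]
purple [0.4196 0.0082 0.08  ] 0.42 [332.8 192.9]
teal [ 0.4224 -0.1308  0.08  ] 0.442 [296.5 158.5]
pink [ 0.3552 -0.0715  0.08  ] 0.362 [336.1 163.8]
db [ 0.4357 -0.2715  0.012 ] 0.513 [263.1 153.9]
stand [ 0.6259 -0.1     0.006 ] 0.634 [220.9 220.4]
sb [0.6117 0.0847 0.06  ] 0.617 [266.8 259.4]
sy [0.4656 0.0936 0.06  ] 0.475 [337.5 234. ]
dg [0.617  0.3245 0.012 ] 0.697 [340.7 392.8]
dy [0.4453 0.2616 0.012 ] 0.516 [400.7 310.9]
```

View pics/sc1.png

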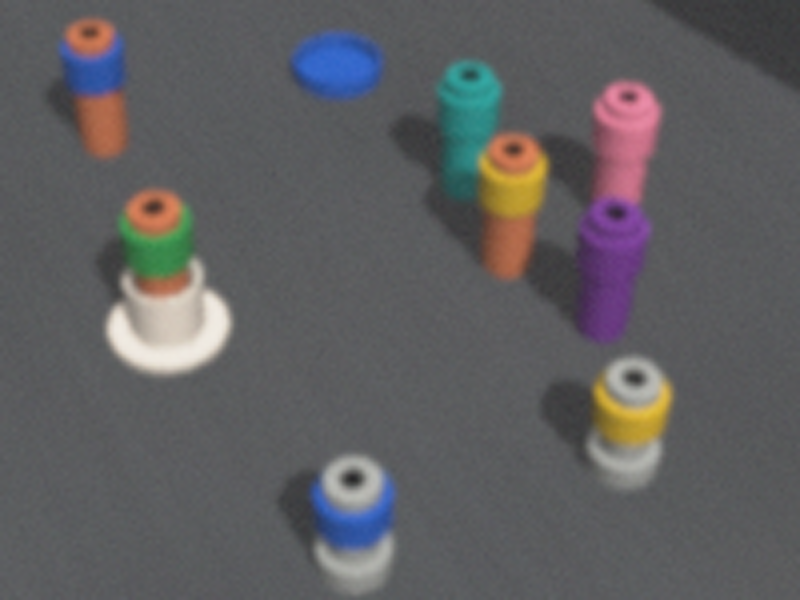

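View pics/sc2.png

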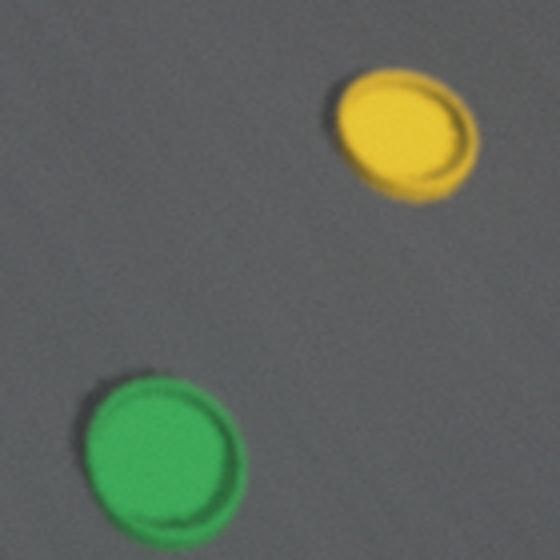

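```bash
cat >> h.py <<'E'
def go(target,yaw=None):
    """deltas (mm, units of 5deg) to bring TCP to target; jaw axis toward world yaw (mod 180)"""
    o=ctrl.get_obs(); T=Rn.from_euler("xyz",o["orientation"],degrees=True).as_matrix()
    print("clock",round(o["clock"],2),"tcp",o["tool_pos"].round(4),"open",round(o["opening"],4),"F",o["force"].round(1),"q",o["joint_pos"].round(1))
    ja=np.degrees(np.arctan2(T[1,2],T[0,2])); print("x",T[:,0].round(4),"jaw axis yaw",ja.round(2))
    d=T.T@(np.array(target)-o["tool_pos"])*1000; print("delta tool now",d.round(1))
    if yaw is not None:
        a=-((yaw-ja+90)%180-90)  # turn about tool x (down)
        # orientation after: exact down
        y=np.radians(ja-a); z=np.array([np.cos(y),np.sin(y),0]); x=np.array([0,0,-1.]); M=np.c_[x,np.cross(z,x),z]
        print("ax units",round(a/5,3)," delta after turn",(M.T@(np.array(target)-o["tool_pos"])*1000).round(1))
        E=M.T@T ; r=Rn.from_matrix(T.T@M).as_rotvec(degrees=True)/5; print("full rotvec units",r.round(3))
E
python3 -c "
from h import *
go([.5956,-.2717,.2],0)"
```

```text
clock 0.25 tcp [ 0.2005 -0.6443  0.2511] open 0.0877 F [-0.2  0.2  0.9] q [-56.2  20.6   0.7  -0.  -70.1 -16.5]
x [-3.e-04  7.e-04 -1.e+00] jaw axis yaw 107.29
delta tool now [  51.2 -488.   238.3]
ax units -14.542  delta after turn [  51.1 -372.6 -395.1]
full rotvec units [-1.4542e+01  8.0000e-03  4.0000e-03]
```

Request:
send_rows(
  deltas=[
    {"ax": -1.8,"fingers": 1},
    {"ax": -1.8},
    {"ax": -1.8},
    {"ax": -1.8},
    {"ax": -1.8},
    {"ax": -1.8},
    {"ax": -1.8},
    {"ax": -1.94},
  ],
)

```text
validation failed for argument at $.de...
```

Request:
send_rows(
  deltas=[
    {"dy": -15,"dz": -16},
    {"dy": -30,"dz": -32},
    {"dy": -35,"dz": -37},
    {"dy": -35,"dz": -37},
    {"dy": -35,"dz": -37},
    {"dy": -35,"dz": -37},
    {"dy": -35,"dz": -37},
    {"dy": -35,"dz": -37},
    {"dy": -35,"dz": -37},
    {"dy": -35,"dz": -37},
    {"dy": -30,"dz": -32},
    {"dy": -17,"dz": -19},
  ],
)

```text
validation failed for argument at $.de...
```

```bash
python3 - <<'E'
from h import *
go([.5956,-.2717,.2],180)
s=snap("wrist"); cv2.imwrite("pics/w1.png",s["image"])
print(proj([.5956,-.2717,.08],s))
s=snap("scene"); cv2.imwrite("pics/s1.png",s["image"])
E
```

```text
clock 0.25 tcp [ 0.2005 -0.6443  0.2511] open 0.0877 F [-0.2  0.2  0.9] q [-56.2  20.6   0.7  -0.  -70.1 -16.5]
x [-3.e-04  7.e-04 -1.e+00] jaw axis yaw 107.29
delta tool now [  51.2 -488.   238.3]
ax units -14.542  delta after turn [  51.1 -372.6 -395.1]
full rotvec units [-1.4542e+01  8.0000e-03  4.0000e-03]
[428.40410533 502.57210153]
```

View pics/w1.png

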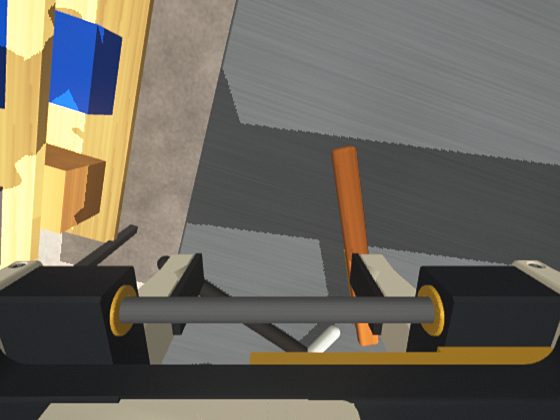

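The moves were refused, so every field is probably required. I'll send full rows, starting with the turn.

Request:
send_rows(
  deltas=[
    {"dx": 0,"dy": 0,"dz": 0,"ax": -1.8,"ay": 0,"az": 0,"fingers": 1},
    {"dx": 0,"dy": 0,"dz": 0,"ax": -1.8,"ay": 0,"az": 0,"fingers": 1},
    {"dx": 0,"dy": 0,"dz": 0,"ax": -1.8,"ay": 0,"az": 0,"fingers": 1},
    {"dx": 0,"dy": 0,"dz": 0,"ax": -1.8,"ay": 0,"az": 0,"fingers": 1},
    {"dx": 0,"dy": 0,"dz": 0,"ax": -1.8,"ay": 0,"az": 0,"fingers": 1},
    {"dx": 0,"dy": 0,"dz": 0,"ax": -1.8,"ay": 0,"az": 0,"fingers": 1},
    {"dx": 0,"dy": 0,"dz": 0,"ax": -1.8,"ay": 0,"az": 0,"fingers": 1},
    {"dx": 0,"dy": 0,"dz": 0,"ax": -1.94,"ay": 0,"az": 0,"fingers": 1},
  ],
)

```text
clock: 1.35
tool_pos: [0.2006, -0.6444, 0.2515]
orientation: [-82.2, 90.0, 98.1]
force: [-0.9, -0.6, -0.3]
opening: 0.0873
```

Request:
send_rows(
  deltas=[
    {"dx": 0,"dy": -15,"dz": -16,"ax": 0,"ay": 0,"az": 0,"fingers": 1},
    {"dx": 0,"dy": -30,"dz": -32,"ax": 0,"ay": 0,"az": 0,"fingers": 1},
    {"dx": 0,"dy": -35,"dz": -37,"ax": 0,"ay": 0,"az": 0,"fingers": 1},
    {"dx": 0,"dy": -35,"dz": -37,"ax": 0,"ay": 0,"az": 0,"fingers": 1},
    {"dx": 0,"dy": -35,"dz": -37,"ax": 0,"ay": 0,"az": 0,"fingers": 1},
    {"dx": 0,"dy": -35,"dz": -37,"ax": 0,"ay": 0,"az": 0,"fingers": 1},
    {"dx": 0,"dy": -35,"dz": -37,"ax": 0,"ay": 0,"az": 0,"fingers": 1},
    {"dx": 0,"dy": -35,"dz": -37,"ax": 0,"ay": 0,"az": 0,"fingers": 1},
    {"dx": 0,"dy": -35,"dz": -37,"ax": 0,"ay": 0,"az": 0,"fingers": 1},
    {"dx": 0,"dy": -35,"dz": -37,"ax": 0,"ay": 0,"az": 0,"fingers": 1},
    {"dx": 0,"dy": -30,"dz": -32,"ax": 0,"ay": 0,"az": 0,"fingers": 1},
    {"dx": 0,"dy": -17,"dz": -19,"ax": 0,"ay": 0,"az": 0,"fingers": 1},
  ],
)

```text
clock: 2.85
tool_pos: [0.597, -0.2701, 0.2515]
orientation: [-102.1, 90.0, 77.9]
force: [0.2, -0.2, -0.8]
opening: 0.0875
```

```bash
python3 - <<'E'
from h import *
go([.5956,-.2717,.2],180)
s=snap("wrist"); cv2.imwrite("pics/w2.png",s["image"])
print(proj([.5956,-.2717,.08],s),proj([.4357,-.2717,.012],s))
E
```

```text
clock 2.85 tcp [ 0.597  -0.2701  0.2515] open 0.0875 F [ 0.2 -0.2 -0.8] q [ -7.3  18.7  -2.   -0.  -69.3   7.3]
x [ 0.e+00  2.e-04 -1.e+00] jaw axis yaw 179.97
delta tool now [51.5  1.6  1.4]
ax units -0.005  delta after turn [51.5  1.6  1.4]
full rotvec units [-0.005 -0.     0.002]
[278.68430263 199.71598323] [403.70627342 185.71375691]
```

View pics/w2.png

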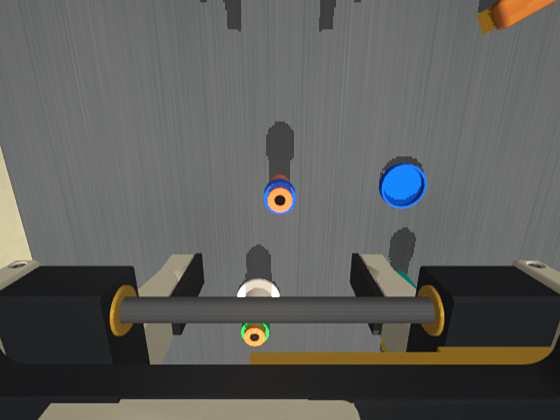

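The wrist view puts nozzle_blue at (280,200) and the blue dish at (403,186). Both are within 1 px of what the top view predicts. Now I'll descend.

Request:
send_rows(
  deltas=[
    {"dx": 15,"dy": 1.6,"dz": 2,"ax": 0,"ay": 0,"az": 0,"fingers": 1},
    {"dx": 30,"dy": 0,"dz": 0,"ax": 0,"ay": 0,"az": 0,"fingers": 1},
    {"dx": 35,"dy": 0,"dz": 0,"ax": 0,"ay": 0,"az": 0,"fingers": 1},
    {"dx": 35,"dy": 0,"dz": 0,"ax": 0,"ay": 0,"az": 0,"fingers": 1},
    {"dx": 35,"dy": 0,"dz": 0,"ax": 0,"ay": 0,"az": 0,"fingers": 1},
    {"dx": 20,"dy": 0,"dz": 0,"ax": 0,"ay": 0,"az": 0,"fingers": 1},
    {"dx": 15,"dy": 0,"dz": 0,"ax": 0,"ay": 0,"az": 0,"fingers": 1},
    {"dx": 0,"dy": 0,"dz": 0,"ax": 0,"ay": 0,"az": 0,"fingers": 1},
    {"dx": 0,"dy": 0,"dz": 0,"ax": 0,"ay": 0,"az": 0,"fingers": 0.45},
    {"dx": 0,"dy": 0,"dz": 0,"ax": 0,"ay": 0,"az": 0,"fingers": 0.45},
    {"dx": 0,"dy": 0,"dz": 0,"ax": 0,"ay": 0,"az": 0,"fingers": 0.45},
    {"dx": 0,"dy": 0,"dz": 0,"ax": 0,"ay": 0,"az": 0,"fingers": 0.45},
  ],
)

```text
clock: 4.4
tool_pos: [0.5938, -0.2741, 0.067]
orientation: [172.4, 90.0, -7.6]
force: [-0.1, -0.7, 0.3]
opening: 0.053
```

Request:
send_rows(
  deltas=[
    {"dx": 0,"dy": 0,"dz": 0,"ax": 0,"ay": 0,"az": 0,"fingers": 0.3},
    {"dx": 0,"dy": 0,"dz": 0,"ax": 0,"ay": 0,"az": 0,"fingers": 0.3},
    {"dx": 0,"dy": 0,"dz": 0,"ax": 0,"ay": 0,"az": 0,"fingers": 0.3},
    {"dx": 0,"dy": 0,"dz": 0,"ax": 0,"ay": 0,"az": 0,"fingers": 0.3},
  ],
)

```text
clock: 4.9
tool_pos: [0.5937, -0.2741, 0.0666]
orientation: [17.1, 90.0, -162.9]
force: [0.0, -0.9, 0.8]
opening: 0.0353
```

```bash
python3 - <<'E'
from h import *
go([.4357,-.2715,.069],180)
s=snap("wrist"); cv2.imwrite("pics/w3.png",s["image"])
E
```

```text
clock 4.9 tcp [ 0.5937 -0.2741  0.0666] open 0.0353 F [ 0.  -0.9  0.8] q [ -7.7  27.9 -14.2   0.  -47.9   7.7]
x [-0. -0. -1.] jaw axis yaw 179.99
delta tool now [ -2.4  -2.6 158. ]
ax units -0.001  delta after turn [ -2.4  -2.6 158. ]
full rotvec units [-0.001  0.    -0.   ]
```

View pics/w3.png

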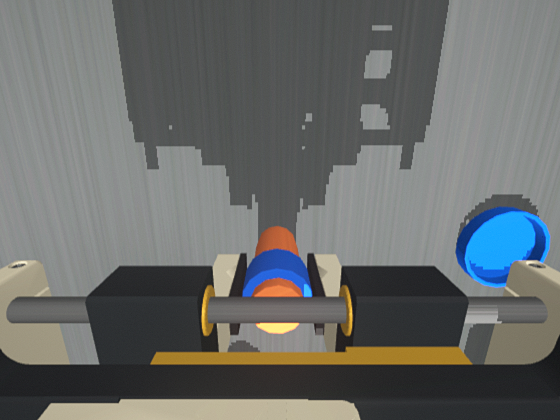

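Gripped at 35 mm, with the collar between the pads. I'll close fully, lift, and move across to the dish.

Request:
send_rows(
  deltas=[
    {"dx": 0,"dy": 0,"dz": 0,"ax": 0,"ay": 0,"az": 0,"fingers": 0},
    {"dx": 0,"dy": 0,"dz": 0,"ax": 0,"ay": 0,"az": 0,"fingers": 0},
    {"dx": -10,"dy": 0,"dz": 0,"ax": 0,"ay": 0,"az": 0,"fingers": 0},
    {"dx": -25,"dy": 0,"dz": 0,"ax": 0,"ay": 0,"az": 0,"fingers": 0},
    {"dx": -25,"dy": 0,"dz": 0,"ax": 0,"ay": 0,"az": 0,"fingers": 0},
    {"dx": 0,"dy": 0,"dz": 18,"ax": 0,"ay": 0,"az": 0,"fingers": 0},
    {"dx": 0,"dy": 0,"dz": 30,"ax": 0,"ay": 0,"az": 0,"fingers": 0},
    {"dx": 0,"dy": 0,"dz": 30,"ax": 0,"ay": 0,"az": 0,"fingers": 0},
    {"dx": 0,"dy": 0,"dz": 30,"ax": 0,"ay": 0,"az": 0,"fingers": 0},
    {"dx": 0,"dy": 0,"dz": 30,"ax": 0,"ay": 0,"az": 0,"fingers": 0},
    {"dx": 0,"dy": 0,"dz": 20,"ax": 0,"ay": 0,"az": 0,"fingers": 0},
    {"dx": 0,"dy": 0,"dz": 0,"ax": 0,"ay": 0,"az": 0,"fingers": 0},
  ],
)

```text
clock: 6.45
tool_pos: [0.4347, -0.2742, 0.1271]
orientation: [-178.4, 90.0, 1.6]
force: [0.7, -0.3, -1.8]
opening: 0.0351
```

```bash
python3 - <<'E'
from h import *
go([.4357,-.2735,.0706],180)
s=snap("wrist"); cv2.imwrite("pics/w4.png",s["image"])
s=snap("scene"); cv2.imwrite("pics/s4.png",cv2.resize(s["image"][60:260,180:420],None,fx=3,fy=3))
E
```

```text
clock 6.45 tcp [ 0.4347 -0.2742  0.1271] open 0.0351 F [ 0.7 -0.3 -1.8] q [-10.3  12.3 -29.   -0.  -48.6  10.3]
x [ 5.e-04  0.e+00 -1.e+00] jaw axis yaw 179.96
delta tool now [56.5 -0.7 -1. ]
ax units -0.008  delta after turn [56.5 -0.7 -1. ]
full rotvec units [-0.008 -0.006  0.   ]
```

View pics/w4.png

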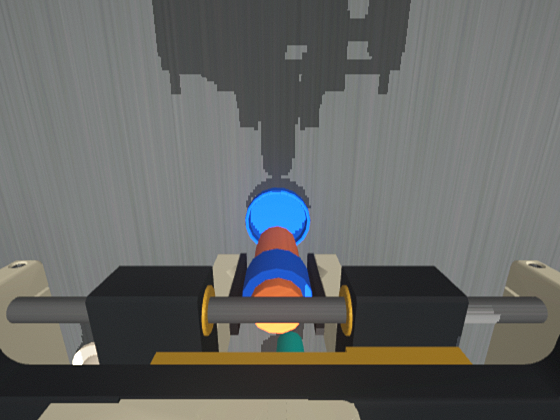

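View pics/s4.png

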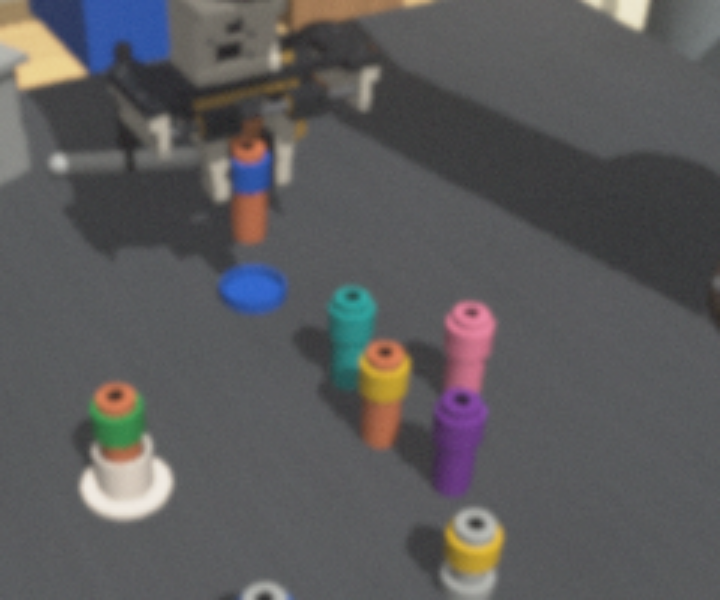

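The nozzle hangs upright over the blue dish, centred at (278,217) in the wrist view. I'll lower it 57 mm and open.

Request:
send_rows(
  deltas=[
    {"dx": 12,"dy": -0.5,"dz": -1,"ax": 0,"ay": 0,"az": 0,"fingers": 0},
    {"dx": 18,"dy": 0,"dz": 0,"ax": 0,"ay": 0,"az": 0,"fingers": 0},
    {"dx": 12,"dy": 0,"dz": 0,"ax": 0,"ay": 0,"az": 0,"fingers": 0},
    {"dx": 8,"dy": 0,"dz": 0,"ax": 0,"ay": 0,"az": 0,"fingers": 0},
    {"dx": 4,"dy": 0,"dz": 0,"ax": 0,"ay": 0,"az": 0,"fingers": 0},
    {"dx": 2,"dy": 0,"dz": 0,"ax": 0,"ay": 0,"az": 0,"fingers": 0},
    {"dx": 0,"dy": 0,"dz": 0,"ax": 0,"ay": 0,"az": 0,"fingers": 0},
  ],
)

```text
clock: 7.42
tool_pos: [0.4368, -0.2737, 0.0708]
orientation: [164.5, 90.0, -15.5]
force: [-0.7, 0.1, -1.6]
opening: 0.0355
```

Request:
send_rows(
  deltas=[
    {"dx": 1,"dy": 0,"dz": 0,"ax": 0,"ay": 0,"az": 0,"fingers": 0},
    {"dx": 0,"dy": 0,"dz": 0,"ax": 0,"ay": 0,"az": 0,"fingers": 0},
    {"dx": 0,"dy": 0,"dz": 0,"ax": 0,"ay": 0,"az": 0,"fingers": 0.55},
    {"dx": 0,"dy": 0,"dz": 0,"ax": 0,"ay": 0,"az": 0,"fingers": 0.65},
    {"dx": 0,"dy": 0,"dz": 0,"ax": 0,"ay": 0,"az": 0,"fingers": 0.75},
    {"dx": 0,"dy": 0,"dz": 0,"ax": 0,"ay": 0,"az": 0,"fingers": 0.75},
    {"dx": -20,"dy": 0,"dz": 0,"ax": 0,"ay": 0,"az": 0,"fingers": 0.75},
    {"dx": -40,"dy": 0,"dz": 0,"ax": 0,"ay": 0,"az": 0,"fingers": 0.75},
    {"dx": -40,"dy": 0,"dz": 0,"ax": 0,"ay": 0,"az": 0,"fingers": 0.75},
    {"dx": -30,"dy": 0,"dz": 0,"ax": 0,"ay": 0,"az": 0,"fingers": 0.75},
    {"dx": 0,"dy": 0,"dz": 0,"ax": 0,"ay": 0,"az": 0,"fingers": 0.75},
  ],
)

```text
clock: 8.8
tool_pos: [0.438, -0.274, 0.2022]
orientation: [164.3, 89.7, -15.7]
force: [0.8, 1.0, -0.2]
opening: 0.0658
```

```bash
python3 - <<'E'
from h import *
go([.6263,-.1001,.2],180)
s=snap("scene"); cv2.imwrite("pics/s5.png",cv2.resize(s["image"][60:260,180:420],None,fx=3,fy=3))
s=snap("wrist"); cv2.imwrite("pics/w5.png",s["image"])
E
```

```text
clock 8.8 tcp [ 0.438  -0.274   0.2022] open 0.0658 F [ 0.8  1.  -0.2] q [-10.2   7.7 -23.4   0.  -58.6  10.2]
x [ 0.0049 -0.0014 -1.    ] jaw axis yaw -179.99
delta tool now [   2.9 -173.9 -188.3]
ax units 0.002  delta after turn [   2.2 -173.9 -188.3]
full rotvec units [ 0.002 -0.056 -0.016]
```

View pics/s5.png

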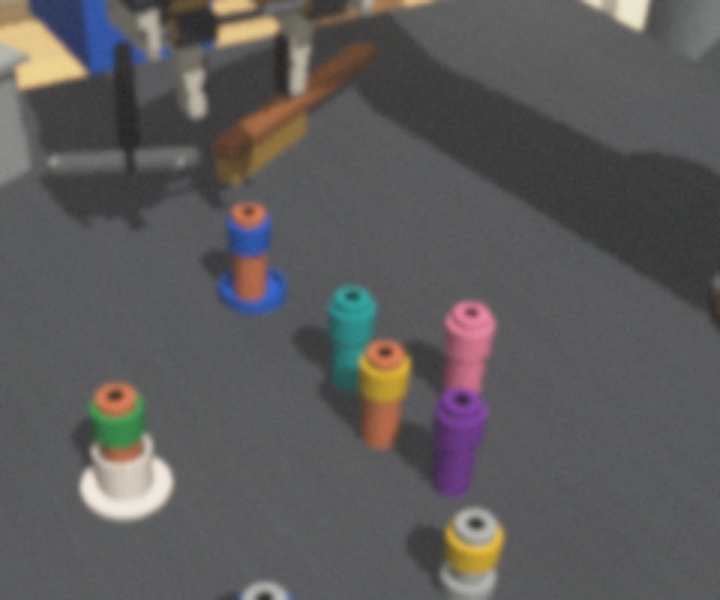

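nozzle_blue stands upright in its dish at (250,290) in the crop. Next is yellow: I'll hover above it first, with the fingers opened only part way because of the neighbours.

Request:
send_rows(
  deltas=[
    {"dx": 0,"dy": -13,"dz": 0.5,"ax": 0,"ay": 0,"az": 0,"fingers": 0.64},
    {"dx": 0,"dy": -25,"dz": 0,"ax": 0,"ay": 0,"az": 0,"fingers": 0.64},
    {"dx": 0,"dy": -30,"dz": 0,"ax": 0,"ay": 0,"az": 0,"fingers": 0.64},
    {"dx": 0,"dy": -30,"dz": 0,"ax": 0,"ay": 0,"az": 0,"fingers": 0.64},
    {"dx": 0,"dy": -30,"dz": 0,"ax": 0,"ay": 0,"az": 0,"fingers": 0.64},
    {"dx": 0,"dy": -30,"dz": 0,"ax": 0,"ay": 0,"az": 0,"fingers": 0.64},
    {"dx": 0,"dy": -30,"dz": 0,"ax": 0,"ay": 0,"az": 0,"fingers": 0.64},
    {"dx": 0,"dy": -18,"dz": 0,"ax": 0,"ay": 0,"az": 0,"fingers": 0.64},
    {"dx": 0,"dy": -7,"dz": 0,"ax": 0,"ay": 0,"az": 0,"fingers": 0.64},
    {"dx": 0,"dy": 0,"dz": 0,"ax": 0,"ay": 0,"az": 0,"fingers": 0.64},
    {"dx": 0,"dy": 0,"dz": 0,"ax": 0,"ay": 0,"az": 0,"fingers": 0.64},
  ],
)

```text
clock: 10.28
tool_pos: [0.436, -0.061, 0.1993]
orientation: [18.8, 90.0, -161.3]
force: [-0.5, -0.6, 0.4]
opening: 0.056
```

```bash
python3 - <<'E'
from h import *
go([.4373,-.0613,.067],180)
s=snap("wrist"); cv2.imwrite("pics/w6.png",s["image"])
print(proj([.4373,-.0613,.08],s))
E
```

```text
clock 10.28 tcp [ 0.436  -0.061   0.1993] open 0.056 F [-0.5 -0.6  0.4] q [ 17.9   0.5 -31.9   0.  -57.7 -17.9]
x [-6.e-04 -2.e-04 -1.e+00] jaw axis yaw 179.97
delta tool now [132.3   0.3  -1.4]
ax units -0.005  delta after turn [132.3   0.3  -1.3]
full rotvec units [-0.005  0.007 -0.002]
[275.99740805 216.46232027]
```

View pics/w6.png

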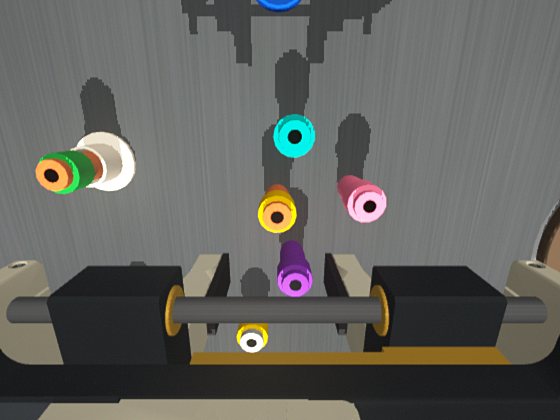

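nozzle_yellow's bore is at (277,216), within 1 px of the prediction and centred between the fingers. Pink at (369,206) and the others lie outside the finger paths. Now I'll descend and close.

Request:
send_rows(
  deltas=[
    {"dx": 12,"dy": 0,"dz": -0.5,"ax": 0,"ay": 0,"az": 0,"fingers": 0.64},
    {"dx": 25,"dy": 0,"dz": 0,"ax": 0,"ay": 0,"az": 0,"fingers": 0.64},
    {"dx": 25,"dy": 0,"dz": 0,"ax": 0,"ay": 0,"az": 0,"fingers": 0.64},
    {"dx": 25,"dy": 0,"dz": 0,"ax": 0,"ay": 0,"az": 0,"fingers": 0.64},
    {"dx": 20,"dy": 0,"dz": 0,"ax": 0,"ay": 0,"az": 0,"fingers": 0.64},
    {"dx": 15,"dy": 0,"dz": 0,"ax": 0,"ay": 0,"az": 0,"fingers": 0.64},
    {"dx": 10,"dy": 0,"dz": 0,"ax": 0,"ay": 0,"az": 0,"fingers": 0.64},
    {"dx": 0,"dy": 0,"dz": 0,"ax": 0,"ay": 0,"az": 0,"fingers": 0.64},
    {"dx": 0,"dy": 0,"dz": 0,"ax": 0,"ay": 0,"az": 0,"fingers": 0.45},
    {"dx": 0,"dy": 0,"dz": 0,"ax": 0,"ay": 0,"az": 0,"fingers": 0.35},
    {"dx": 0,"dy": 0,"dz": 0,"ax": 0,"ay": 0,"az": 0,"fingers": 0},
    {"dx": 0,"dy": 0,"dz": 0,"ax": 0,"ay": 0,"az": 0,"fingers": 0},
  ],
)

```text
clock: 11.82
tool_pos: [0.437, -0.0605, 0.068]
orientation: [-169.1, 90.0, 11.0]
force: [-0.3, 0.3, 3.6]
opening: 0.0354
```

Request:
send_rows(
  deltas=[
    {"dx": 0,"dy": 0,"dz": 0,"ax": 0,"ay": 0,"az": 0,"fingers": 0},
    {"dx": 0,"dy": 0,"dz": 0,"ax": 0,"ay": 0,"az": 0,"fingers": 0},
    {"dx": 0,"dy": 0,"dz": 0,"ax": 0,"ay": 0,"az": 0,"fingers": 0},
  ],
)

```text
clock: 12.2
tool_pos: [0.437, -0.0606, 0.0679]
orientation: [-174.8, 90.0, 5.2]
force: [-1.1, -0.5, 5.7]
opening: 0.0354
```

```bash
python3 - <<'E'
from h import *
go([.4453,.2616,.07],180)
s=snap("wrist"); cv2.imwrite("pics/w7.png",s["image"])
E
```

```text
clock 12.2 tcp [ 0.437  -0.0606  0.0679] open 0.0354 F [-1.1 -0.5  5.7] q [ 17.9  11.1 -41.5   0.  -37.4 -17.9]
x [ 7.e-04  1.e-04 -1.e+00] jaw axis yaw -180.0
delta tool now [  -2.  -322.2   -8.3]
ax units 0.001  delta after turn [  -2.1 -322.2   -8.3]
full rotvec units [ 0.001 -0.008  0.001]
```

View pics/w7.png

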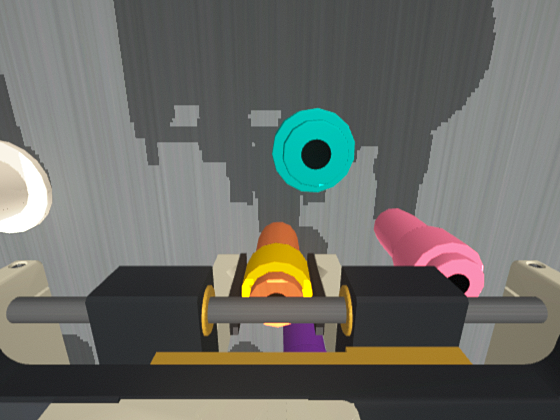

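Request:
send_rows(
  deltas=[
    {"dx": -10,"dy": 0,"dz": 0,"ax": 0,"ay": 0,"az": 0,"fingers": 0},
    {"dx": -25,"dy": 0,"dz": 0,"ax": 0,"ay": 0,"az": 0,"fingers": 0},
    {"dx": -35,"dy": 0,"dz": 0,"ax": 0,"ay": 0,"az": 0,"fingers": 0},
    {"dx": -35,"dy": 0,"dz": 0,"ax": 0,"ay": 0,"az": 0,"fingers": 0},
    {"dx": -20,"dy": 0,"dz": 0,"ax": 0,"ay": 0,"az": 0,"fingers": 0},
    {"dx": 0,"dy": -15,"dz": 0,"ax": 0,"ay": 0,"az": 0,"fingers": 0},
    {"dx": 0,"dy": -30,"dz": -1,"ax": 0,"ay": 0,"az": 0,"fingers": 0},
    {"dx": 0,"dy": -30,"dz": -1,"ax": 0,"ay": 0,"az": 0,"fingers": 0},
    {"dx": 0,"dy": -30,"dz": -1,"ax": 0,"ay": 0,"az": 0,"fingers": 0},
    {"dx": 0,"dy": -30,"dz": -1,"ax": 0,"ay": 0,"az": 0,"fingers": 0},
    {"dx": 0,"dy": -30,"dz": -1,"ax": 0,"ay": 0,"az": 0,"fingers": 0},
    {"dx": 0,"dy": -30,"dz": -1,"ax": 0,"ay": 0,"az": 0,"fingers": 0},
  ],
)

```text
clock: 13.75
tool_pos: [0.4417, 0.1357, 0.1915]
orientation: [26.7, 89.9, -153.3]
force: [0.8, -0.6, -1.7]
opening: 0.0357
```

Request:
send_rows(
  deltas=[
    {"dx": 0,"dy": -30,"dz": -1,"ax": 0,"ay": 0,"az": 0,"fingers": 0},
    {"dx": 0,"dy": -30,"dz": -1,"ax": 0,"ay": 0,"az": 0,"fingers": 0},
    {"dx": 0,"dy": -30,"dz": 0,"ax": 0,"ay": 0,"az": 0,"fingers": 0},
    {"dx": 0,"dy": -22,"dz": 0,"ax": 0,"ay": 0,"az": 0,"fingers": 0},
    {"dx": 0,"dy": -15,"dz": 0,"ax": 0,"ay": 0,"az": 0,"fingers": 0},
    {"dx": 0,"dy": 0,"dz": 0,"ax": 0,"ay": 0,"az": 0,"fingers": 0},
    {"dx": 0,"dy": 0,"dz": 0,"ax": 0,"ay": 0,"az": 0,"fingers": 0},
  ],
)

```text
clock: 14.62
tool_pos: [0.4445, 0.2608, 0.1923]
orientation: [44.0, 90.0, -136.1]
force: [-0.3, -1.1, -2.4]
opening: 0.0353
```

```bash
python3 - <<'E'
from h import *
go([.4453,.2616,.07],180)
s=snap("wrist"); cv2.imwrite("pics/w8.png",s["image"])
print(proj([.4453,.2616,.012],s))
s=snap("scene"); cv2.imwrite("pics/s8.png",s["image"])
E
```

```text
clock 14.62 tcp [0.4445 0.2608 0.1923] open 0.0353 F [-0.3 -1.1 -2.4] q [ 52.2   8.3 -24.1  -0.  -57.6 -52.3]
x [-5.e-04 -5.e-04 -1.e+00] jaw axis yaw 179.98
delta tool now [122.3  -0.9  -0.9]
ax units -0.005  delta after turn [122.3  -0.8  -0.8]
full rotvec units [-0.005  0.006 -0.006]
[276.45986619 199.85360615]
```

View pics/w8.png

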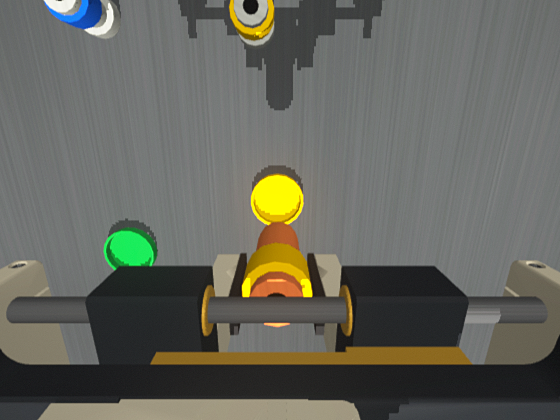

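View pics/s8.png

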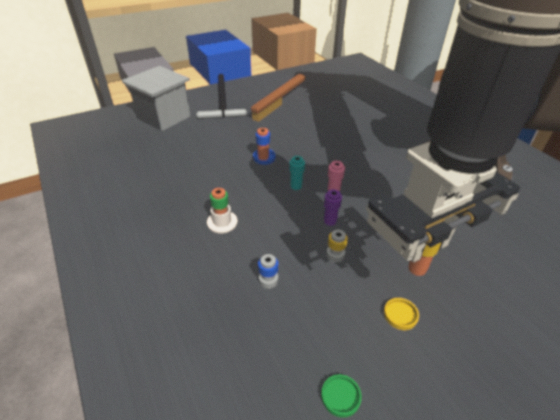

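The yellow dish is at (277,199), as predicted, and the nozzle is held upright. I'll lower it 121 mm.

Request:
send_rows(
  deltas=[
    {"dx": 15,"dy": -0.8,"dz": -0.8,"ax": 0,"ay": 0,"az": 0,"fingers": 0},
    {"dx": 30,"dy": 0,"dz": 0,"ax": 0,"ay": 0,"az": 0,"fingers": 0},
    {"dx": 30,"dy": 0,"dz": 0,"ax": 0,"ay": 0,"az": 0,"fingers": 0},
    {"dx": 20,"dy": 0,"dz": 0,"ax": 0,"ay": 0,"az": 0,"fingers": 0},
    {"dx": 12,"dy": 0,"dz": 0,"ax": 0,"ay": 0,"az": 0,"fingers": 0},
    {"dx": 8,"dy": 0,"dz": 0,"ax": 0,"ay": 0,"az": 0,"fingers": 0},
    {"dx": 4,"dy": 0,"dz": 0,"ax": 0,"ay": 0,"az": 0,"fingers": 0},
    {"dx": 1,"dy": 0,"dz": 0,"ax": 0,"ay": 0,"az": 0,"fingers": 0},
    {"dx": 0,"dy": 0,"dz": 0,"ax": 0,"ay": 0,"az": 0,"fingers": 0},
  ],
)

```text
clock: 15.85
tool_pos: [0.4457, 0.2624, 0.073]
orientation: [-131.3, 90.0, 48.7]
force: [0.2, 0.0, -1.9]
opening: 0.0357
```

Request:
send_rows(
  deltas=[
    {"dx": 2,"dy": 0,"dz": 0,"ax": 0,"ay": 0,"az": 0,"fingers": 0},
    {"dx": 0,"dy": 0,"dz": 0,"ax": 0,"ay": 0,"az": 0,"fingers": 0},
    {"dx": 0,"dy": 0,"dz": 0,"ax": 0,"ay": 0,"az": 0,"fingers": 0},
  ],
)

```text
clock: 16.23
tool_pos: [0.4458, 0.2625, 0.071]
orientation: [-137.0, 89.9, 43.0]
force: [-1.4, -0.1, 3.7]
opening: 0.0351
```

Contact: the force went from −1.9 to +3.7 N. I'll release and rise.

Request:
send_rows(
  deltas=[
    {"dx": 0,"dy": 0,"dz": 0,"ax": 0,"ay": 0,"az": 0,"fingers": 0.55},
    {"dx": 0,"dy": 0,"dz": 0,"ax": 0,"ay": 0,"az": 0,"fingers": 0.65},
    {"dx": 0,"dy": 0,"dz": 0,"ax": 0,"ay": 0,"az": 0,"fingers": 0.75},
    {"dx": 0,"dy": 0,"dz": 0,"ax": 0,"ay": 0,"az": 0,"fingers": 0.75},
    {"dx": -20,"dy": 0,"dz": 0,"ax": 0,"ay": 0,"az": 0,"fingers": 0.75},
    {"dx": -40,"dy": 0,"dz": 0,"ax": 0,"ay": 0,"az": 0,"fingers": 0.75},
    {"dx": -40,"dy": 0,"dz": 0,"ax": 0,"ay": 0,"az": 0,"fingers": 0.75},
    {"dx": -30,"dy": 0,"dz": 0,"ax": 0,"ay": 0,"az": 0,"fingers": 0.75},
    {"dx": 0,"dy": 0,"dz": 0,"ax": 0,"ay": 0,"az": 0,"fingers": 0.75},
  ],
)

```text
clock: 17.35
tool_pos: [0.4465, 0.2632, 0.2032]
orientation: [-133.4, 89.7, 46.6]
force: [-0.7, -0.3, 0.3]
opening: 0.0657
```

```bash
python3 - <<'E'
from h import *
go([.6263,-.1001,.2],180)
s=snap("scene"); cv2.imwrite("pics/s9.png",s["image"])
E
```

```text
clock 17.35 tcp [0.4465 0.2632 0.2032] open 0.0657 F [-0.7 -0.3  0.3] q [ 52.3   7.8 -23.1   0.  -58.7 -52.3]
x [ 0.0035  0.0037 -1.    ] jaw axis yaw -179.99
delta tool now [   2.4  363.3 -179.7]
ax units 0.001  delta after turn [   3.2  363.3 -179.8]
full rotvec units [ 0.001 -0.04   0.042]
```

View pics/s9.png

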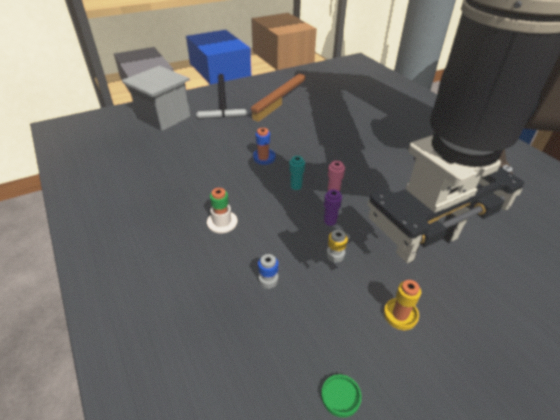

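nozzle_yellow stands in its dish at (403,312). Next is green: I'll hover above it first.

Request:
send_rows(
  deltas=[
    {"dx": 0,"dy": 18,"dz": -9,"ax": 0,"ay": 0,"az": 0,"fingers": 0.75},
    {"dx": 0,"dy": 36,"dz": -18,"ax": 0,"ay": 0,"az": 0,"fingers": 0.75},
    {"dx": 0,"dy": 36,"dz": -18,"ax": 0,"ay": 0,"az": 0,"fingers": 0.75},
    {"dx": 0,"dy": 36,"dz": -18,"ax": 0,"ay": 0,"az": 0,"fingers": 0.75},
    {"dx": 0,"dy": 36,"dz": -18,"ax": 0,"ay": 0,"az": 0,"fingers": 0.75},
    {"dx": 0,"dy": 36,"dz": -18,"ax": 0,"ay": 0,"az": 0,"fingers": 0.75},
    {"dx": 0,"dy": 36,"dz": -18,"ax": 0,"ay": 0,"az": 0,"fingers": 0.75},
    {"dx": 0,"dy": 36,"dz": -18,"ax": 0,"ay": 0,"az": 0,"fingers": 0.75},
    {"dx": 0,"dy": 36,"dz": -18,"ax": 0,"ay": 0,"az": 0,"fingers": 0.75},
    {"dx": 0,"dy": 36,"dz": -18,"ax": 0,"ay": 0,"az": 0,"fingers": 0.75},
    {"dx": 0,"dy": 20,"dz": -9,"ax": 0,"ay": 0,"az": 0,"fingers": 0.75},
    {"dx": 0,"dy": 0,"dz": 0,"ax": 0,"ay": 0,"az": 0,"fingers": 0.75},
  ],
)

```text
clock: 18.9
tool_pos: [0.6252, -0.101, 0.199]
orientation: [2.5, 89.9, -177.6]
force: [-0.1, -0.0, -0.8]
opening: 0.0656
```

Request:
send_rows(
  deltas=[
    {"dx": 0,"dy": 0,"dz": 0,"ax": 0,"ay": 0,"az": 0,"fingers": 0.75},
    {"dx": 0,"dy": 0,"dz": 0,"ax": 0,"ay": 0,"az": 0,"fingers": 0.75},
  ],
)

```text
clock: 19.15
tool_pos: [0.6252, -0.099, 0.2006]
orientation: [-74.1, 90.0, 106.0]
force: [-0.0, -0.1, -0.0]
opening: 0.0657
```

```bash
python3 - <<'E'
from h import *
go([.6263,-.1001,.07],180)
s=snap("wrist"); cv2.imwrite("pics/w10.png",cv2.resize(s["image"][120:320,150:400],None,fx=3,fy=3,interpolation=cv2.INTER_CUBIC))
print(proj([.6263,-.1001,.086],s),proj([.6259,-.1,.006],s),proj([.6259,-.1,.04],s))
for e in ((1,0),(0,1)):print(proj([.6263+.01*e[0],-.1001+.01*e[1],.086],s))
import pickle; pickle.dump(s,open("w10.pkl","wb"))
E
```

```text
clock 19.15 tcp [ 0.6252 -0.099   0.2006] open 0.0657 F [-0.  -0.1 -0. ] q [  8.6  18.7  -9.   -0.  -62.4  -8.6]
x [-0.e+00  2.e-04 -1.e+00] jaw axis yaw -179.95
delta tool now [130.6   1.2  -1.1]
ax units 0.01  delta after turn [130.6   1.1  -1.1]
full rotvec units [0.01  0.    0.002]
[276.29315216 217.22688227] [276.60975323 194.89670813] [276.66100935 203.05621285]
[264.8503676  217.22211265]
[276.28612017 227.95209882]
```

View pics/w10.png

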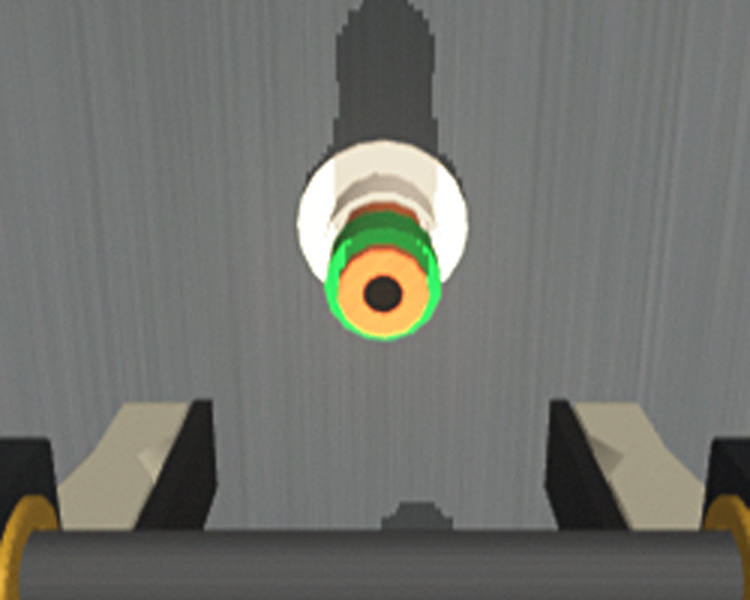

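```bash
python3 - <<'E'
from h import *; import pickle
s=pickle.load(open("w10.pkl","rb")); o=s["obs"]; print(o["tool_pos"],o["orientation"],o["clock"])
T=Rn.from_euler("xyz",o["orientation"],degrees=True).as_matrix(); print(T.round(4))
print(ray(277.4,217.3,s,.086), proj([*o["tool_pos"][:2],.086],s))
for i in range(3):
    o=ctrl.get_obs(); print(o["clock"],o["tool_pos"],np.round(Rn.from_euler("xyz",o["orientation"],degrees=True).as_matrix()[:,0],4))
E
```

```text
[ 0.62519987 -0.09895486  0.20059136] [-74.09787967  89.9910236  105.95312292] 19.15
[[-0.e+00  9.e-04 -1.e+00]
 [ 2.e-04 -1.e+00 -9.e-04]
 [-1.e+00 -2.e-04  0.e+00]]
[ 0.62533253 -0.10003305  0.086     ] [277.54938923 218.46854449]
19.2 [ 0.62529511 -0.09894889  0.20074692] [ 2.e-04  1.e-04 -1.e+00]
19.2 [ 0.62529511 -0.09894889  0.20074692] [ 2.e-04  1.e-04 -1.e+00]
19.2 [ 0.62529511 -0.09894889  0.20074692] [ 2.e-04  1.e-04 -1.e+00]
```

```bash
python3 - <<'E'
from h import *; import pickle
s=pickle.load(open("w10.pkl","rb")); print(s["cx"],s["cy"],s["fx"]); print(np.array(s["hand_eye"]))
E
```

```text
276.55123712669405 214.89893086211276 296.5490437570225
[[-1.30949715e-03 -3.09164105e-01  9.51007803e-01 -1.31256399e-01]
 [ 7.31899033e-07 -9.51008619e-01 -3.09164369e-01  8.32255432e-02]
 [ 9.99999143e-01 -4.04153817e-04  1.24556935e-03 -1.20046666e-03]
 [ 0.00000000e+00  0.00000000e+00  0.00000000e+00  1.00000000e+00]]
```

The reported hand-eye calibration varies by about 2 mm between calls. Judged by the finger midpoint, the nozzle is within 1 mm of centre, well inside the 3 mm play. I'll descend to TCP z = 0.072, which puts the fingertips 7 mm above the stand's rim.

Request:
send_rows(
  deltas=[
    {"dx": 12,"dy": 1,"dz": 0.5,"ax": 0,"ay": 0,"az": 0,"fingers": 0.75},
    {"dx": 25,"dy": 0,"dz": 0,"ax": 0,"ay": 0,"az": 0,"fingers": 0.75},
    {"dx": 25,"dy": 0,"dz": 0,"ax": 0,"ay": 0,"az": 0,"fingers": 0.75},
    {"dx": 25,"dy": 0,"dz": 0,"ax": 0,"ay": 0,"az": 0,"fingers": 0.75},
    {"dx": 20,"dy": 0,"dz": 0,"ax": 0,"ay": 0,"az": 0,"fingers": 0.75},
    {"dx": 13,"dy": 0,"dz": 0,"ax": 0,"ay": 0,"az": 0,"fingers": 0.75},
    {"dx": 8,"dy": 0,"dz": 0,"ax": 0,"ay": 0,"az": 0,"fingers": 0.75},
    {"dx": 0,"dy": 0,"dz": 0,"ax": 0,"ay": 0,"az": 0,"fingers": 0.75},
    {"dx": 0,"dy": 0,"dz": 0,"ax": 0,"ay": 0,"az": 0,"fingers": 0.6},
    {"dx": 0,"dy": 0,"dz": 0,"ax": 0,"ay": 0,"az": 0,"fingers": 0.52},
    {"dx": 0,"dy": 0,"dz": 0,"ax": 0,"ay": 0,"az": 0,"fingers": 0.48},
  ],
)

```text
clock: 20.58
tool_pos: [0.6252, -0.1008, 0.073]
orientation: [-171.6, 90.0, 8.4]
force: [-0.5, -0.1, 0.2]
opening: 0.0441
```

```bash
python3 - <<'E'
from h import *
go([.6253,-.1001,.072],180)
s=snap("wrist"); cv2.imwrite("pics/w11.png",cv2.resize(s["image"][150:350,180:380],None,fx=3,fy=3,interpolation=cv2.INTER_CUBIC))
E
```

```text
clock 20.57 tcp [ 0.6252 -0.1008  0.073 ] open 0.0441 F [-0.5 -0.1  0.2] q [  8.5  25.8 -16.8   0.  -47.3  -8.5]
x [ 8.e-04  1.e-04 -1.e+00] jaw axis yaw 179.99
delta tool now [ 1.  -0.7 -0.1]
ax units -0.002  delta after turn [ 1.  -0.7 -0.1]
full rotvec units [-0.002 -0.009  0.001]
```

View pics/w11.png

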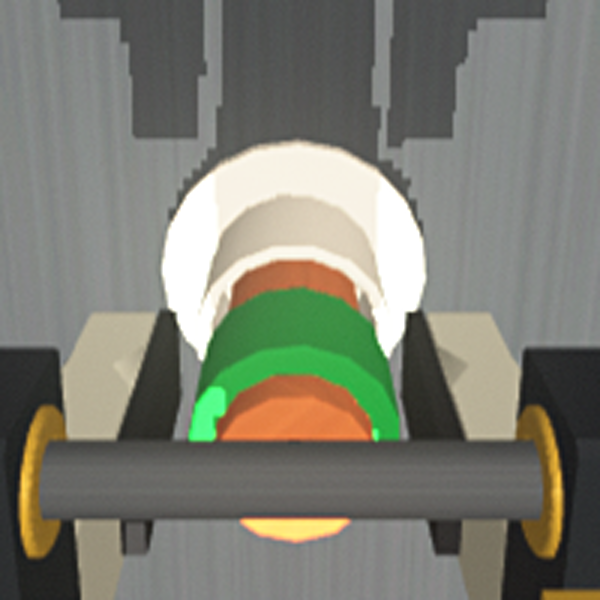

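The green collar, spanning 195–398 in the crop, sits between the pads with a few tenths of a mm of offset. The copper body is centred in the tube. Now I'll close slowly and lift straight up.

Request:
send_rows(
  deltas=[
    {"dx": 0,"dy": 0,"dz": 0,"ax": 0,"ay": 0,"az": 0,"fingers": 0.44},
    {"dx": 0,"dy": 0,"dz": 0,"ax": 0,"ay": 0,"az": 0,"fingers": 0.41},
    {"dx": 0,"dy": 0,"dz": 0,"ax": 0,"ay": 0,"az": 0,"fingers": 0.38},
    {"dx": 0,"dy": 0,"dz": 0,"ax": 0,"ay": 0,"az": 0,"fingers": 0.2},
    {"dx": 0,"dy": 0,"dz": 0,"ax": 0,"ay": 0,"az": 0,"fingers": 0},
    {"dx": 0,"dy": 0,"dz": 0,"ax": 0,"ay": 0,"az": 0,"fingers": 0},
    {"dx": 0,"dy": 0,"dz": 0,"ax": 0,"ay": 0,"az": 0,"fingers": 0},
  ],
)

```text
clock: 21.5
tool_pos: [0.6249, -0.1009, 0.0726]
orientation: [2.8, 90.0, -177.2]
force: [-0.7, 0.1, 0.9]
opening: 0.0349
```

```bash
python3 - <<'E'
from h import *
go([.6253,-.1001,.072],180)
s=snap("wrist"); cv2.imwrite("pics/w12.png",cv2.resize(s["image"][150:350,180:380],None,fx=3,fy=3,interpolation=cv2.INTER_CUBIC))
E
```

```text
clock 21.5 tcp [ 0.6249 -0.1009  0.0726] open 0.0349 F [-0.7  0.1  0.9] q [  8.5  25.9 -16.8  -0.  -47.3  -8.5]
x [-2.e-04 -0.e+00 -1.e+00] jaw axis yaw 179.99
delta tool now [ 0.6 -0.8 -0.4]
ax units -0.002  delta after turn [ 0.6 -0.8 -0.4]
full rotvec units [-0.002  0.002 -0.   ]
```

View pics/w12.png

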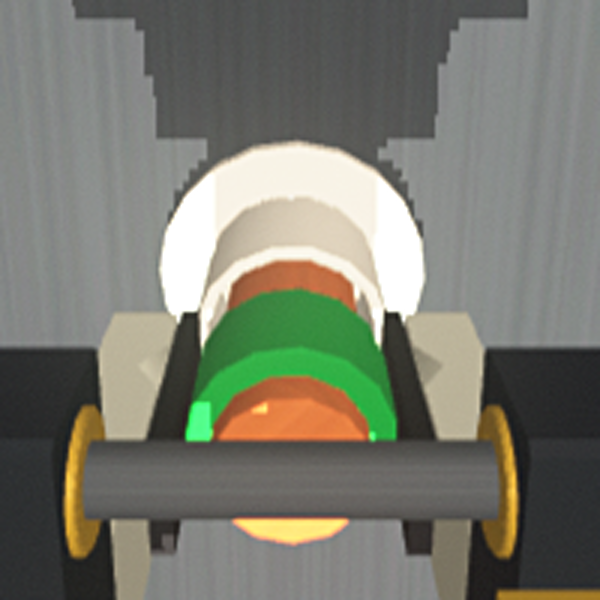

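The pads grip the collar and the body is still clear of the tube all round. I'll lift straight up in small steps.

Request:
send_rows(
  deltas=[
    {"dx": -2,"dy": 0,"dz": 0,"ax": 0,"ay": 0,"az": 0,"fingers": 0},
    {"dx": -4,"dy": 0,"dz": 0,"ax": 0,"ay": 0,"az": 0,"fingers": 0},
    {"dx": -6,"dy": 0,"dz": 0,"ax": 0,"ay": 0,"az": 0,"fingers": 0},
    {"dx": -8,"dy": 0,"dz": 0,"ax": 0,"ay": 0,"az": 0,"fingers": 0},
    {"dx": -10,"dy": 0,"dz": 0,"ax": 0,"ay": 0,"az": 0,"fingers": 0},
    {"dx": -10,"dy": 0,"dz": 0,"ax": 0,"ay": 0,"az": 0,"fingers": 0},
    {"dx": -10,"dy": 0,"dz": 0,"ax": 0,"ay": 0,"az": 0,"fingers": 0},
    {"dx": -15,"dy": 0,"dz": 0,"ax": 0,"ay": 0,"az": 0,"fingers": 0},
    {"dx": -20,"dy": 0,"dz": 0,"ax": 0,"ay": 0,"az": 0,"fingers": 0},
    {"dx": -25,"dy": 0,"dz": 0,"ax": 0,"ay": 0,"az": 0,"fingers": 0},
    {"dx": -15,"dy": 0,"dz": 0,"ax": 0,"ay": 0,"az": 0,"fingers": 0},
    {"dx": 0,"dy": 0,"dz": 0,"ax": 0,"ay": 0,"az": 0,"fingers": 0},
  ],
)

```text
clock: 23.05
tool_pos: [0.6256, -0.1008, 0.1991]
orientation: [-173.4, 89.8, 6.6]
force: [-0.5, 0.8, -2.6]
opening: 0.0351
```

```bash
python3 - <<'E'
from h import *
go([.617,.3245,.075],180)
s=snap("scene"); cv2.imwrite("pics/s13.png",cv2.resize(s["image"][90:290,160:400],None,fx=3,fy=3,interpolation=cv2.INTER_CUBIC))
E
```

```text
clock 23.05 tcp [ 0.6256 -0.1008  0.1991] open 0.0351 F [-0.5  0.8 -2.6] q [  8.5  18.7  -9.1   0.  -62.   -8.5]
x [ 2.6e-03  3.0e-04 -1.0e+00] jaw axis yaw 180.0
delta tool now [ 124.2 -425.2    9. ]
ax units -0.001  delta after turn [ 124.1 -425.3    8.6]
full rotvec units [-0.001 -0.03   0.003]
```

View pics/s13.png

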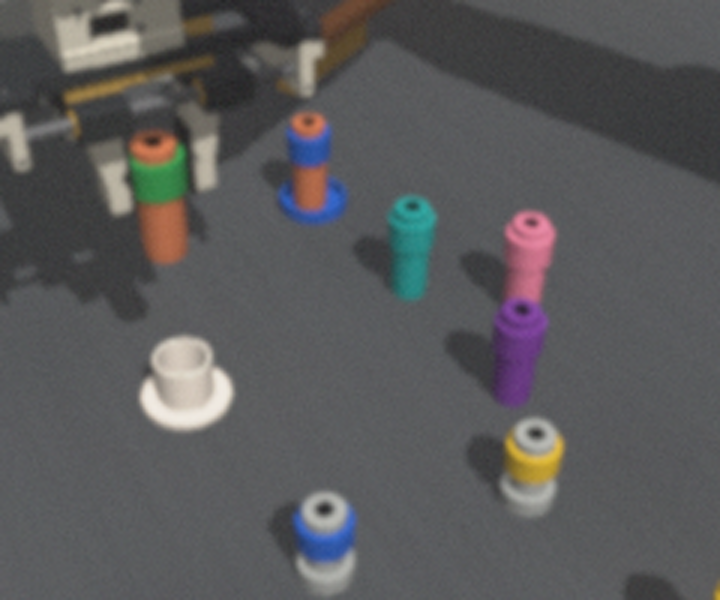

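The stand stayed upright at (185,390) and the green nozzle is free. Now I'll carry it to the green dish; its foot is about 0.13 m up, so it clears steel_blue.

Request:
send_rows(
  deltas=[
    {"dx": 0,"dy": -15,"dz": 0,"ax": 0,"ay": 0,"az": 0,"fingers": 0},
    {"dx": 0,"dy": -30,"dz": 1,"ax": 0,"ay": 0,"az": 0,"fingers": 0},
    {"dx": 0,"dy": -35,"dz": 1,"ax": 0,"ay": 0,"az": 0,"fingers": 0},
    {"dx": 0,"dy": -35,"dz": 1,"ax": 0,"ay": 0,"az": 0,"fingers": 0},
    {"dx": 0,"dy": -35,"dz": 1,"ax": 0,"ay": 0,"az": 0,"fingers": 0},
    {"dx": 0,"dy": -35,"dz": 1,"ax": 0,"ay": 0,"az": 0,"fingers": 0},
    {"dx": 0,"dy": -35,"dz": 1,"ax": 0,"ay": 0,"az": 0,"fingers": 0},
    {"dx": 0,"dy": -35,"dz": 1,"ax": 0,"ay": 0,"az": 0,"fingers": 0},
    {"dx": 0,"dy": -35,"dz": 1,"ax": 0,"ay": 0,"az": 0,"fingers": 0},
    {"dx": 0,"dy": -35,"dz": 1,"ax": 0,"ay": 0,"az": 0,"fingers": 0},
    {"dx": 0,"dy": -35,"dz": 0,"ax": 0,"ay": 0,"az": 0,"fingers": 0},
    {"dx": 0,"dy": -30,"dz": 0,"ax": 0,"ay": 0,"az": 0,"fingers": 0},
  ],
)

```text
clock: 24.6
tool_pos: [0.6152, 0.291, 0.1964]
orientation: [33.5, 89.9, -146.5]
force: [-0.1, 0.5, -1.5]
opening: 0.0356
```

Request:
send_rows(
  deltas=[
    {"dx": 0,"dy": -22,"dz": 0,"ax": 0,"ay": 0,"az": 0,"fingers": 0},
    {"dx": 0,"dy": -13,"dz": 0,"ax": 0,"ay": 0,"az": 0,"fingers": 0},
    {"dx": 0,"dy": 0,"dz": 0,"ax": 0,"ay": 0,"az": 0,"fingers": 0},
    {"dx": 0,"dy": 0,"dz": 0,"ax": 0,"ay": 0,"az": 0,"fingers": 0},
  ],
)

```text
clock: 25.1
tool_pos: [0.6161, 0.3233, 0.1976]
orientation: [46.5, 90.0, -133.6]
force: [-0.3, -0.3, -2.2]
opening: 0.0353
```

```bash
python3 - <<'E'
from h import *
go([.617,.3245,.075],180)
s=snap("wrist"); cv2.imwrite("pics/w14.png",s["image"])
print(proj([.617,.3245,.012],s))
E
```

```text
clock 25.1 tcp [0.6161 0.3233 0.1976] open 0.0353 F [-0.3 -0.3 -2.2] q [ 43.7  24.4  -0.6   0.  -65.  -43.7]
x [-2.e-04 -2.e-04 -1.e+00] jaw axis yaw 179.95
delta tool now [122.6  -1.2  -0.9]
ax units -0.01  delta after turn [122.6  -1.2  -0.9]
full rotvec units [-0.01   0.002 -0.002]
[276.41060408 198.89663392]
```

View pics/w14.png

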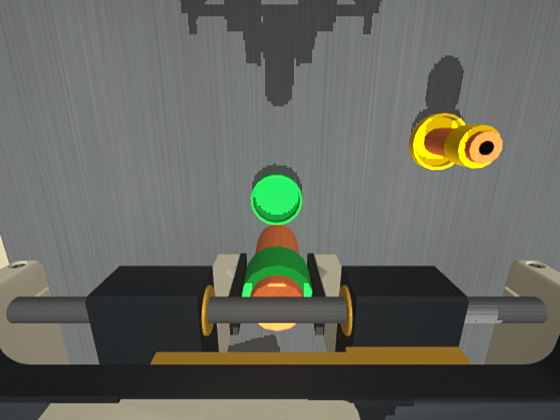

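The green dish is at (276,198), as predicted. Nozzle_yellow stands upright in its dish at (437,142). I'll lower by 126 mm and then check for contact.

Request:
send_rows(
  deltas=[
    {"dx": 15,"dy": -1,"dz": -0.8,"ax": 0,"ay": 0,"az": 0,"fingers": 0},
    {"dx": 30,"dy": 0,"dz": 0,"ax": 0,"ay": 0,"az": 0,"fingers": 0},
    {"dx": 30,"dy": 0,"dz": 0,"ax": 0,"ay": 0,"az": 0,"fingers": 0},
    {"dx": 22,"dy": 0,"dz": 0,"ax": 0,"ay": 0,"az": 0,"fingers": 0},
    {"dx": 14,"dy": 0,"dz": 0,"ax": 0,"ay": 0,"az": 0,"fingers": 0},
    {"dx": 9,"dy": 0,"dz": 0,"ax": 0,"ay": 0,"az": 0,"fingers": 0},
    {"dx": 4,"dy": 0,"dz": 0,"ax": 0,"ay": 0,"az": 0,"fingers": 0},
    {"dx": 2,"dy": 0,"dz": 0,"ax": 0,"ay": 0,"az": 0,"fingers": 0},
    {"dx": 0,"dy": 0,"dz": 0,"ax": 0,"ay": 0,"az": 0,"fingers": 0},
  ],
)

```text
clock: 26.28
tool_pos: [0.6171, 0.3254, 0.0721]
orientation: [-141.9, 90.0, 38.1]
force: [-0.7, -1.2, -1.3]
opening: 0.0354
```

Request:
send_rows(
  deltas=[
    {"dx": 2,"dy": 0,"dz": 0,"ax": 0,"ay": 0,"az": 0,"fingers": 0},
    {"dx": 0,"dy": 0,"dz": 0,"ax": 0,"ay": 0,"az": 0,"fingers": 0},
    {"dx": 0,"dy": 0,"dz": 0,"ax": 0,"ay": 0,"az": 0,"fingers": 0},
  ],
)

```text
clock: 26.65
tool_pos: [0.6169, 0.3252, 0.0697]
orientation: [-151.8, 90.0, 28.2]
force: [-0.3, -1.3, -1.3]
opening: 0.0353
```

Request:
send_rows(
  deltas=[
    {"dx": 1,"dy": 0,"dz": 0,"ax": 0,"ay": 0,"az": 0,"fingers": 0},
    {"dx": 0,"dy": 0,"dz": 0,"ax": 0,"ay": 0,"az": 0,"fingers": 0},
    {"dx": 0,"dy": 0,"dz": 0,"ax": 0,"ay": 0,"az": 0,"fingers": 0},
  ],
)

```text
clock: 27.02
tool_pos: [0.617, 0.3253, 0.0696]
orientation: [-156.4, 90.0, 23.7]
force: [-3.0, -0.4, 4.7]
opening: 0.0353
```

Contact at +4.7 N. I'll release and rise.

Request:
send_rows(
  deltas=[
    {"dx": 0,"dy": 0,"dz": 0,"ax": 0,"ay": 0,"az": 0,"fingers": 0.55},
    {"dx": 0,"dy": 0,"dz": 0,"ax": 0,"ay": 0,"az": 0,"fingers": 0.65},
    {"dx": 0,"dy": 0,"dz": 0,"ax": 0,"ay": 0,"az": 0,"fingers": 0.75},
    {"dx": 0,"dy": 0,"dz": 0,"ax": 0,"ay": 0,"az": 0,"fingers": 0.75},
    {"dx": -20,"dy": 0,"dz": 0,"ax": 0,"ay": 0,"az": 0,"fingers": 0.75},
    {"dx": -40,"dy": 0,"dz": 0,"ax": 0,"ay": 0,"az": 0,"fingers": 0.75},
    {"dx": -40,"dy": 0,"dz": 0,"ax": 0,"ay": 0,"az": 0,"fingers": 0.75},
    {"dx": -30,"dy": 0,"dz": 0,"ax": 0,"ay": 0,"az": 0,"fingers": 0.75},
    {"dx": 0,"dy": 0,"dz": 0,"ax": 0,"ay": 0,"az": 0,"fingers": 0.75},
    {"dx": 0,"dy": 0,"dz": 0,"ax": 0,"ay": 0,"az": 0,"fingers": 0.75},
  ],
)

```text
clock: 28.28
tool_pos: [0.6167, 0.3251, 0.1992]
orientation: [-117.8, 90.0, 62.2]
force: [-0.2, 0.3, -0.3]
opening: 0.0658
```

```bash
python3 - <<'E'
from h import *
for n in ("scene","top","wrist"):
    s=snap(n); cv2.imwrite(f"pics/f_{n}.png",s["image"])
print(s["obs"]["clock"],s["obs"]["tool_pos"])
E
```

```text
28.375 [0.61640515 0.32482073 0.19793763]
```

View pics/f_scene.png

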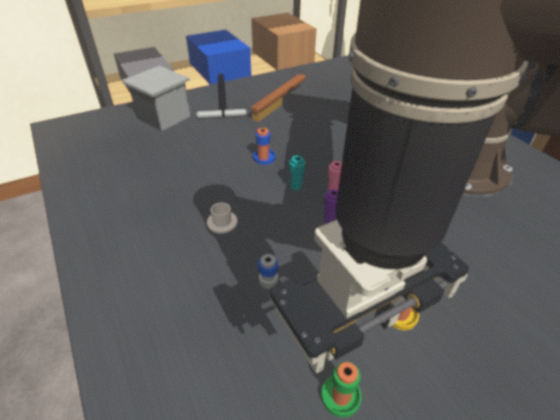

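View pics/f_top.png

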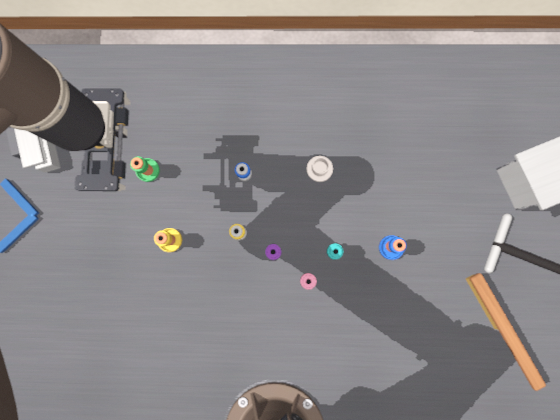

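View pics/f_wrist.png

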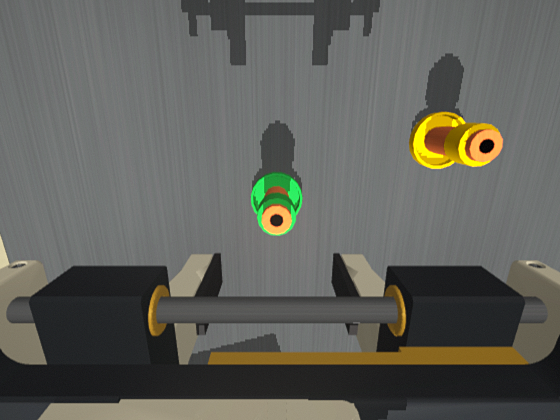

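All three nozzles stand in their dishes: green at (147,170), yellow at (170,240) and blue at (392,247) in the top view. The empty stand is upright at (320,168), and the adapters and decoys have not moved. One check of where the upright bores should appear, then I'll hand in.

```bash
python3 - <<'E'
from h import *
s=snap("top")
for k,p in {"g":(.617,.3245),"y":(.4453,.2616),"b":(.4357,-.2715)}.items(): print(k,proj([*p,.083],s).round(1))
c=lambda a,b:cv2.resize(s["image"][b-25:b+25,a-25:a+25],None,fx=5,fy=5,interpolation=cv2.INTER_CUBIC)
cv2.imwrite("pics/fc.png",np.hstack([c(145,170),c(168,240),c(395,247)]))
E
```

```text
g [136.7 163. ]
y [160.3 238.1]
b [399.2 246.1]
```

View pics/fc.png

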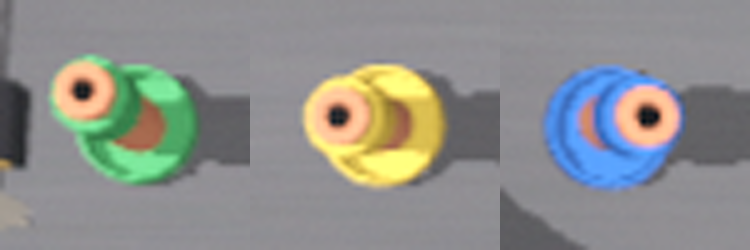

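The bores appear at (136.4,163.2), (160.6,238.4) and (399.5,245.4). All are within 1 px of where an upright, centred nozzle would show.

```bash
python3 -c "
from plant import ctrl
print(ctrl.close_job())"
```

```text
the job is handed in; nothing more can be done
None
```

All three nozzles are standing upright and released in the dishes of their own colours. I placed blue first, then yellow, then green, and handed the job in at about 28.5 s.

- **Final position check:** in the last top picture, each nozzle's bore was within 1 px (about 2 mm) of where an upright, centred nozzle would show.
- **Stand:** I lifted the green nozzle straight up, and the empty white stand is upright where it was.
- **Other objects:** the two steel adapters and the pink, purple and turquoise pieces have not moved. The gripper was open and about 0.13 m above its release height at hand-in.
- **Forces:** the highest force I read after a move was about 6 N; I did not record it during the moves.
- **Failures and disagreements:**
  - The first two move calls were refused because of missing row fields; nothing moved.
  - The wrist camera's reported calibration varied by about 2 mm between calls, so I also centred the green grasp using the finger positions in the picture.
  - At one reading the arm was about 2 mm off in y when it gripped the blue nozzle, so I placed that nozzle allowing for it.

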